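# Clamp the clutch cover in its holding fixture

### The arm

A 6-joint arm with a two-finger parallel gripper is mounted at the origin on the work surface. World frame = base frame: x ahead of the robot, y to its left, z up, the work surface at z = 0. Lengths are in mm, angles in rad, forces in N, time in s.
With the tool pointing down it reaches from about 300 to 750 mm from the base axis. Payload 8.5 kg.
Tool frame: the origin (TCP) lies at the very end of the fingers, on their centre line; the grasp point (between the pads) lies 19 mm behind it; z points along the fingers, y is the direction in which the jaws open and shut (so a half turn about z gives the same grasp; the last joint's range is limited). The gripper opens to 85 mm and grips with 20 to 120 N. Pads are 22 mm wide; open, the fingers measure 114 mm over their backs; the gripper's body (76 mm by 85 mm) begins 54 mm behind the grasp point. The pads swing forward as they close: fully open they stand 13 mm farther back than shut.
Start: joints at [0.903, 0.381, 1.297, -0, 1.464, -0.215], TCP at [240.606, 494.56, 231.322] pointing down, gripper open.
Joint ranges: [-3.11, 3.11], [-0.89, 2.33], [0.22, 2.48], [-1.42, 4.56], [0.17, 2.85], [-2.88, 2.88]. Speed limits (rad/s): [2.39, 2.39, 3.14, 3.14, 3.14, 3.14].

### API

Orientations are given as a 3x3 rotation matrix whose columns are the frame's x, y, z axes.
In Python, from bench import arm gives the robot as it stands.
- The arm moves only by the tool step_arm, never from a script. Its argument "motion" is a list of rows, each a list of 2 entries, a list of its own where there are three numbers: the shift along the tool's x, y, z as a fraction of full scale, then the turn about the tool's z as a fraction of full scale. In form: [[[dx, dy, dz], spin], ...]. A call has 1 to 10 rows; each row is the pose to reach, as a shift and turn from the pose measured when the call began, along the tool's axes at that moment, turning the shorter way round; what a row does not reach only later rows make up. Full scale, the value 1, is 200 mm for a shift and 180 degrees for a turn. A row lasts 1/8 s, in which the tool goes at most 62.5 mm and 10.7 degrees, less where a joint would pass 70% of its speed; a pose out of reach is approached as far as the arm can. A call with a number of a shift or a turn outside -1 to 1 is refused whole. A call with a gripper value outside its range is refused whole. "fingers" is the opening in per cent of the stroke, from 0 (shut) to 100 (fully open), set as the call begins (left out, the last holds). The fingers move at their own pace and stop on an object; "newtons" is the grip in N (left out, the last holds). Time passes only in rows, so rows that repeat a pose let the fingers close. It gives the time, the measured TCP pose, the force and the opening at its end, in the units of the state.
- arm.sense(): the state, without advancing time (a new reading comes with each control period).
- arm.get_image(name): name is "side" or "top"; returns a dict with "color" (384x512x3 uint8, blue, green, red), "depth" (384x512 float32, mm along the optical axis (not along the pixel's ray), 0 where there is no reading), "fovy" (degrees; the focal length in pixels is half the picture's height over the tangent of half this angle, whatever the lens; pixels are square), "cx", "cy" (the principal point, pixels), "rvec" (rotation vector, rad) and "tvec" (3), from world to camera coordinates, as OpenCV has them. Camera axes: x right, y down, z forward; pixel columns grow to the right and rows downward; lengths in mm; the calibration is good to about 2 mm. A picture is of the moment at which its call begins.
- arm.close_job(): hands the job in, once; it reports no verdict.
The state is a dict: "time_s": time; "joints": joint angles; "joint_velocities": joint speeds; "tau": joint torques, N m; "eef_pos": TCP position; "ee_rot": TCP orientation; "wrist_force": force on the tool from outside, world axes, zero at the start; "moment": the same for the moment, N m; "gripper_width": finger opening in mm.
Only numpy, scipy, OpenCV 4.12 (cv2) and the standard library are available. Lean on these libraries where they do the work, as an engineer would, in place of code of your own. Each camera call takes 0.05 s, during which the arm holds its last target. There are 200 camera calls.

### The job

The clutch cover lies in its holding fixture with the swing clamp still open. Push the clamp strap round until it is over the cover's lug and against its stop pin, then push the orange cam lever all the way down so that its cam clamps the lug tight. Leave the cover seated where it is and do not disturb the loose things standing around the fixture.

Things in the scene. Friction and masses are not known exactly. Their poses are not given: they have to be found in the camera images.
- fixture: Dark steel plate, 220 (x) by 350 (y) by 18 mm, fixed on the bench. Origin on the bench; it spans x -110..110, y -185..165 mm, z up. Cover centre at fixture (0, 54), clamp stud at (0, -136) mm on a round grey post of radius 20 (foot 30) up to z 52 mm. Locating pins beside the cover reach z 46 mm; a fixed jaw over the cover's far lug, at y 116..159 mm, reaches z 62 (screws 68) mm.
- swing (a joint): Swing of the steel clamp strap about the vertical stud, rad. 0 = against the stop pin, pointing along fixture +y, over the cover's lug. Positive = open, counter-clockwise from above: it points along (-sin q, cos q) in fixture x, y (1.57: along fixture -x). Hard stops at 0 and 2.0. Light friction (0.08 N m) keeps it where it is left. It carries the cam lever.
- lever_pin (a point): Centre of the cam lever's pivot pin, level and across the strap, 68 mm above the bench, 120 mm from the stud axis; right over the lug when the strap is home.
- lever (a joint): Angle of the cam lever about its pin, rad. 0 = upright; grows as its end goes over and down towards the stud, along the strap, away from the cover; 1.30 = fully down (hard stop, lever then 15 degrees above level); -0.15 is the other stop. Friction of 0.28 N m holds it wherever it is left (about 3 N at the grip, more while it tightens).
- lever_end (a point): Rounded free end of the cam lever, on its centre line, 119 mm from the pin. The orange round grip, 18 mm in diameter, covers the last 72 mm; below it is a dark shank 10 mm wide.
- clutch_cover: Loose cast aluminium clutch cover, 0.75 kg: flange 132 mm in diameter, 10 mm thick, with six lugs of radius 11 mm on a 70 mm radius, and a round dome 96 mm in diameter, 43 mm high overall. Origin at the centre of its underside, which rests 38 mm above the bench; the lug to be clamped is the one along its -y. It has about 2 mm of play between its pins.
- cover_lug (a point): Point on top of the lug to be clamped, 48 mm above the bench, where the cam comes down.
- nest (a point): Centre of the three rests, at their top, 38 mm above the bench: where the origin of the seated cover lies.
- socket: Loose steel socket standing on the fixture plate, 26 mm in diameter and 36 mm high; origin at the centre of its underside. Not to be disturbed.
- filler_cap: Loose black and orange oil filler cap standing on the fixture plate, 36 mm in diameter and 33 mm high; origin at the centre of its underside. Not to be disturbed.
- spray_can: Loose spray can on the bench, 60 mm in diameter and 175 mm high; origin at the centre of its underside. Not to be disturbed.
- screwdriver: Loose red-handled screwdriver lying on the bench beyond the fixture, 200 mm long, handle 26 mm in diameter; origin at its middle, on the bench. Not to be disturbed.
- stop_pin (a point): Top centre of the steel stop pin, radius 5 mm, at fixture (19.5, -92) mm, 64 mm above the bench. The strap lies beside it when swung home.
- stud (a point): On the stud's axis at half the strap's thickness, 58 mm above the bench. The strap, 26 mm wide and 12 mm thick (52 to 64 mm above the bench, at a fixed height), runs from 25 mm behind this axis to the end of its fork 131 mm ahead; the fork's ears, 77 mm high, hold the lever pin 120 mm ahead. The stud's nut reaches 76 mm.
- cam: Brass eccentric disc, radius 16.6 mm, 11 mm wide, fixed to the lever between the fork's cheeks; origin on the lever pin, turning with the lever. With the lever up it clears the lug by about 2 mm; from about 0.7 rad it presses on the lug, and locks there when the lever is down.

How it is judged:
By the outcome, as a careful person would: the job done as asked, in the order asked, and still so for the second after the job is handed in, with the robot touching nothing.
It also fails if it takes over 48 s, if anything falls off the work surface, if the arm or the gripper's body presses on something with over 40 N, if the wrist force passes 120 N, or if a joint passes its speed limit or range.

## Working session

There is one attempt and no reset: what is moved stays moved. The work goes in short steps, Python scripts to look and compute and a tool call to move; the robot and the scene stay as the last step left them, time stands still between calls to the robot, and variables do not carry over. Pictures are saved under pics/ and viewed, about 8 in all and at most 12, crops included, and the job is handed in when it is done.

Besides the shell and the picture viewer there is one more tool, called as name(argument=value, ...), one argument or row to a line, values as JSON. step_arm: Moves the arm, as the interface text tells. Its arguments: {"type":"object","properties":{"motion":{"type":"array","items":{"type":"array"}},"fingers":{"type":"number"},"newtons":{"type":"number"}},"required":["motion"]}

```bash
mkdir -p pics; cat > h.py <<'E'
import numpy as np, cv2
from bench import arm
def cam(n):
    d=arm.get_image(n); f=192/np.tan(np.radians(d["fovy"])/2)
    R=cv2.Rodrigues(np.array(d["rvec"],float))[0]; t=np.array(d["tvec"],float).ravel()
    return d,f,R,t
def pt(c,u,v,z=None):
    d,f,R,t=c; r=np.array([(u-d["cx"])/f,(v-d["cy"])/f,1])
    if z is None: return R.T@(r*np.median(d["depth"][int(v)-1:int(v)+2,int(u)-1:int(u)+2])-t)
    o=-R.T@t; w=R.T@r; return o+w*(z-o[2])/w[2]
E
python3 - <<'E'
from h import *
import pickle
for n in("top","side"):
    c=cam(n); pickle.dump(c,open(n+".pkl","wb")); cv2.imwrite(f"pics/{n}0.png",cv2.resize(c[0]["color"],(768,576),interpolation=cv2.INTER_CUBIC))
    print(n,-c[2].T@c[3],c[1],c[2].round(2).tolist())
print(arm.sense())
E
```

```text
top [545.96472195 142.94568148 864.14750421] 379.99186425705557 [[0.01, -1.0, 0.04], [-0.98, -0.02, -0.18], [0.18, -0.04, -0.98]]
side [334.27421674 625.5712148  703.22390884] 458.57450012546644 [[-0.82, -0.57, 0.01], [-0.4, 0.55, -0.73], [0.41, -0.61, -0.68]]
{'time_s': 0.1, 'joints': array([ 9.02691902e-01,  3.81115773e-01,  1.29815712e+00, -3.68255459e-06,
        1.46359627e+00, -2.15289185e-01]), 'joint_velocities': array([ 8.97004094e-05, -9.92216389e-04, -9.50637349e-04,  7.65511279e-04,
        6.29083974e-04, -6.84738927e-05]), 'tau': array([ 4.03658749e-03, -4.49212968e+01, -2.31657904e+01, -1.83656612e-04,
        3.64008942e-03, -5.04854245e-05]), 'eef_pos': array([240.45683379, 494.36238474, 230.78981121]), 'ee_rot': array([[-8.99219071e-01,  4.37497934e-01, -7.87924157e-04],
       [ 4.37498561e-01,  8.99218550e-01, -1.00432726e-03],
       [ 2.69124915e-04, -1.24782591e-03, -9.99999185e-01]]), 'wrist_force': array([ 0.05362448,  0.16113222, -0.38489825]), 'moment': array([ 0.03552994, -0.01171489, -0.01967072]), 'gripper_width': 85.3552622967659}
```

View pics/top0.png

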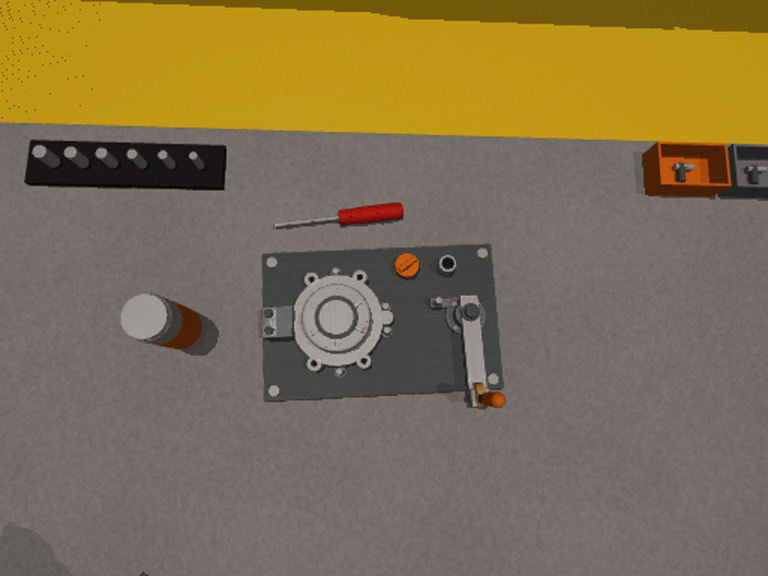

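View pics/side0.png

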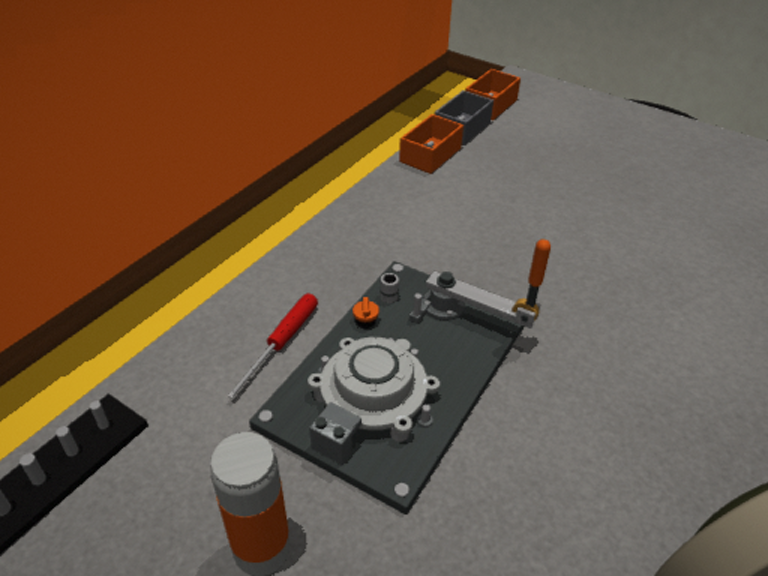

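The top view shows the cover at (336,317), the stud nut at (470,311) and the strap pointing down-image to about (475,400), with the lever upright (grip end at (498,400)). The socket (447,263) and cap (407,265) are on the upper side. The side view agrees. I'll compute positions from these.

```bash
python3 - <<'E'
from h import *
import pickle
T=pickle.load(open("top.pkl","rb"));S=pickle.load(open("side.pkl","rb"))
for n,u,v,z in [("TL",262,254,18),("TR",491,245,18),("BR",503,390,18),("BL",264,402,18),("stud",471,310,76),("cover",336,317,81),("gripend",498,400,183),("earmid",479,394,77),("socket",447,263,54),("cap",407,265,51),("can",146,316,175)]:
    print(n,pt(T,u/1.5,v/1.5,z).round(1))
for n,u,v,z in [("stud",447,277,76),("gripend",543,244,183),("cover",374,364,81)]:
    print("S",n,pt(S,u/1.5,v/1.5,z).round(1))
# orange grip points from both clouds
for nm,c in(("top",T),("side",S)):
    d,f,R,t=c; v,u=np.mgrid[:384,:512]; Z=d["depth"]; P=np.stack([(u-d["cx"])/f*Z,(v-d["cy"])/f*Z,Z],-1)
    W=(P-t)@R; b,g,r=[d["color"][...,i].astype(int) for i in range(3)]
    m=(Z>0)&(r>110)&(g<r*.6)&(b<r*.35)&(W[...,2]>75)&(W[...,2]<210)&(W[...,0]>250)&(W[...,0]<650)&(W[...,1]<100)&(W[...,1]>-200)
    Q=W[m]; print(nm,len(Q),Q.min(0).round(),Q.max(0).round())
    for a in range(80,200,20):
        q=Q[(Q[:,2]>=a)&(Q[:,2]<a+20)]
        if len(q):print(a,len(q),q.mean(0).round(1))
E
```

```text
TL [737.9 300.2  18. ]
TR [759.7 -48.7  18. ]
BR [540.8 -61.8  18. ]
BL [519.6 285.9  18. ]
stud [650.6  -5.3  76. ]
cover [637.  182.8  81. ]
gripend [530.1 -15.6 183. ]
earmid [535.4 -14.4  77. ]
socket [722.1  24.8  54. ]
cap [718.5  83.1  51. ]
can [623.4 404.6 175. ]
S stud [648.9  -4.1  76. ]
S gripend [532.2 -15.2 183. ]
S cover [637.5 184.5  81. ]
top 68 [523. -23. 179.] [538.  -8. 189.]
160 2 [524.2 -13.6 179.5]
180 66 [531.4 -15.3 184.5]
side 51 [524. -20. 179.] [540.  -7. 189.]
160 2 [526.5 -14.9 179.3]
180 49 [531.5 -12.5 184.7]
```

```bash
cat >> h.py <<'E'
S0=np.array([649.8,-4.7]); PH=0.064
def ang(R): return np.degrees(np.arctan2(R[1,0],R[0,0]))
def rows(targets,R=None,p=None):
    """targets: (x,y,z,tool-x heading deg or None)"""
    s=arm.sense(); R=s["ee_rot"] if R is None else R; p=s["eef_pos"] if p is None else p
    print("t",round(s["time_s"],2),"p",s["eef_pos"].round(1),"head",ang(s["ee_rot"]).round(1),"F",s["wrist_force"].round(1),"w",round(s["gripper_width"],1))
    for x,y,z,h in targets:
        d=R.T@(np.array([x,y,z])-p)/200; sp=0 if h is None else -((h-ang(R)+180)%360-180)/180
        print([d.round(3).tolist(),round(float(sp),3)])
E
python3 - <<'E'
from h import *
rows([(330,340,231,95)])
def Rh(h):
    a=np.radians(h); c,s=np.cos(a),np.sin(a); return np.array([[c,s,0],[s,-c,0],[0,0,-1.]])
p=np.array([330,340,231.])
for q in [(430,145,231),(500,-50,231),(530,-85,140)]:
    q=np.array(q,float); rows([(*q,None)],Rh(95),p); p=q
E
```

```text
t 0.1 p [240.5 494.4 230.8] head 154.1 F [ 0.1  0.2 -0.4] w 85.4
[[-0.74, -0.498, -0.001], 0.328]
t 0.1 p [240.5 494.4 230.8] head 154.1 F [ 0.1  0.2 -0.4] w 85.4
[[-1.015, 0.413, 0.0], 0.0]
t 0.1 p [240.5 494.4 230.8] head 154.1 F [ 0.1  0.2 -0.4] w 85.4
[[-1.002, 0.264, 0.0], 0.0]
t 0.1 p [240.5 494.4 230.8] head 154.1 F [ 0.1  0.2 -0.4] w 85.4
[[-0.187, 0.134, 0.455], 0.0]
```

step_arm(
  motion=[
    [[-0.2,-0.12,0],0.055],
    [[-0.4,-0.25,0],0.11],
    [[-0.6,-0.4,0],0.165],
    [[-0.74,-0.5,0],0.22],
    [[-0.74,-0.5,0],0.275],
    [[-0.74,-0.5,0],0.328],
    [[-0.74,-0.5,0],0.328],
  ],
  fingers=0,
)

```text
time_s: 0.98
eef_pos: [329.7, 339.6, 230.7]
ee_rot: [[-0.089, 0.996, -0.001], [0.996, 0.089, -0.001], [-0.001, -0.001, -1.0]]
wrist_force: [-0.4, 0.2, 0.2]
gripper_width: 0.3
```

step_arm(
  motion=[
    [[-0.25,0.1,0],0],
    [[-0.5,0.2,0],0],
    [[-0.75,0.3,0],0],
    [[-1,0.4,0],0],
    [[-1,0.4,0],0],
  ],
)

```text
time_s: 1.6
eef_pos: [428.4, 145.0, 230.5]
ee_rot: [[-0.088, 0.996, -0.002], [0.996, 0.088, -0.002], [-0.002, -0.002, -1.0]]
wrist_force: [0.6, 0.4, -0.2]
gripper_width: 0.4
```

step_arm(
  motion=[
    [[-0.25,0.07,0],0],
    [[-0.5,0.13,0],0],
    [[-0.75,0.2,0],0],
    [[-1,0.27,0],0],
    [[-1,0.27,0],0],
  ],
)

```text
time_s: 2.22
eef_pos: [500.5, -51.3, 230.1]
ee_rot: [[-0.088, 0.996, -0.002], [0.996, 0.088, -0.002], [-0.001, -0.002, -1.0]]
wrist_force: [-0.4, 1.0, 0.7]
gripper_width: 0.4
```

```bash
python3 -c "
from h import *
rows([(530,-85,231,95),(530,-85,140,95)])"
```

```text
t 2.23 p [500.5 -51.3 230.1] head 95.1 F [-0.4  1.   0.7] w 0.4
[[-0.181, 0.132, -0.004], 0.0]
[[-0.18, 0.133, 0.451], 0.0]
```

step_arm(
  motion=[
    [[-0.18,0.13,0],0],
    [[-0.18,0.13,0.2],0],
    [[-0.18,0.13,0.45],0],
    [[-0.18,0.13,0.45],0],
  ],
)

```text
time_s: 2.72
eef_pos: [527.7, -83.0, 137.8]
ee_rot: [[-0.091, 0.996, -0.009], [0.996, 0.091, 0.001], [0.002, -0.009, -1.0]]
wrist_force: [1.4, 0.3, 0.7]
gripper_width: -0.0
```

```bash
python3 - <<'E'
from h import *
def tgt(q,off,z=140):
    e=np.array([-np.sin(q),np.cos(q)]); t=np.array([np.cos(q),np.sin(q)])
    f=119*e-off*t; c,s=np.cos(PH),np.sin(PH)
    w=S0+np.array([c*f[0]-s*f[1],s*f[0]+c*f[1]]); return (*w,z,np.degrees(q+PH))
rows([tgt(1.59,45),tgt(1.59,30)]+[tgt(q,22) for q in np.linspace(1.55,0.8,8)])
E
```

```text
t 2.73 p [527.7 -83.  137.8] head 95.2 F [1.4 0.3 0.7] w -0.0
[[0.114, 0.047, -0.011], 0.003]
[[0.189, 0.047, -0.011], 0.003]
[[0.253, 0.044, -0.011], 0.015]
[[0.318, 0.039, -0.011], 0.049]
[[0.382, 0.04, -0.011], 0.084]
[[0.447, 0.049, -0.011], 0.118]
[[0.509, 0.064, -0.011], 0.152]
[[0.57, 0.086, -0.011], 0.186]
[[0.629, 0.115, -0.011], 0.22]
[[0.683, 0.149, -0.011], 0.254]
```

step_arm(
  motion=[
    [[0.11,0.047,-0.01],0],
    [[0.19,0.047,-0.01],0],
    [[0.25,0.044,-0.01],0.015],
    [[0.32,0.04,-0.01],0.05],
    [[0.38,0.04,-0.01],0.084],
    [[0.447,0.049,-0.01],0.118],
    [[0.51,0.064,-0.01],0.152],
    [[0.57,0.086,-0.01],0.186],
    [[0.63,0.115,-0.01],0.22],
    [[0.683,0.15,-0.01],0.254],
  ],
)

```text
time_s: 3.98
eef_pos: [545.1, 56.8, 141.5]
ee_rot: [[0.651, 0.759, -0.007], [0.759, -0.651, 0.001], [-0.004, -0.006, -1.0]]
wrist_force: [0.0, -1.9, 1.1]
gripper_width: 0.1
```

```bash
python3 - <<'E'
from h import *
def tgt(q,off,z=140):
    e=np.array([-np.sin(q),np.cos(q)]); t=np.array([np.cos(q),np.sin(q)])
    f=119*e-off*t; c,s=np.cos(PH),np.sin(PH)
    w=S0+np.array([c*f[0]-s*f[1],s*f[0]+c*f[1]]); return (*w,z,np.degrees(q+PH))
rows([tgt(q,22) for q in [.8,.7,.6,.5,.4,.3,.22,.15,.1,.1]])
c=cam("top"); cv2.imwrite("pics/t1.png",cv2.resize(c[0]["color"][140:300,150:380],None,fx=3,fy=3,interpolation=cv2.INTER_CUBIC))
E
```

```text
t 3.98 p [545.1  56.8 141.5] head 49.4 F [ 0.  -1.9  1.1] w 0.1
[[-0.004, 0.003, 0.007], -0.001]
[[0.056, -0.005, 0.007], 0.031]
[[0.116, -0.007, 0.007], 0.063]
[[0.177, -0.003, 0.007], 0.095]
[[0.236, 0.007, 0.006], 0.127]
[[0.295, 0.022, 0.006], 0.159]
[[0.34, 0.039, 0.006], 0.184]
[[0.379, 0.057, 0.005], 0.206]
[[0.405, 0.071, 0.005], 0.222]
[[0.405, 0.071, 0.005], 0.222]
```

View pics/t1.png

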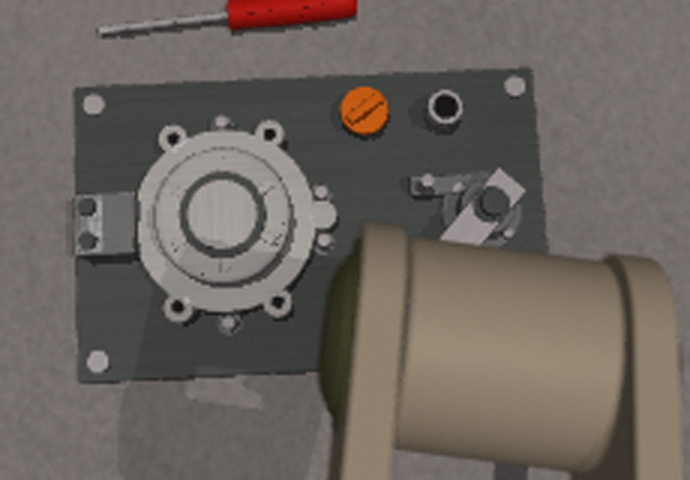

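The strap has followed the finger: it now points down-left from the stud nut at (490,203), with q about 0.8. The arm hides the lever. I'll continue round.

step_arm(
  motion=[
    [[0.056,-0.005,0.005],0.031],
    [[0.116,-0.007,0.005],0.063],
    [[0.177,-0.003,0.005],0.095],
    [[0.236,0.007,0.005],0.127],
    [[0.295,0.022,0.005],0.159],
    [[0.34,0.039,0.005],0.184],
    [[0.38,0.057,0.005],0.206],
    [[0.405,0.071,0.005],0.222],
    [[0.405,0.071,0.005],0.222],
  ],
)

```text
time_s: 5.15
eef_pos: [609.4, 110.2, 141.1]
ee_rot: [[0.987, 0.164, -0.005], [0.164, -0.987, 0.001], [-0.005, -0.002, -1.0]]
wrist_force: [-0.7, 0.5, 0.5]
gripper_width: 0.1
```

```bash
python3 - <<'E'
from h import *
def tgt(q,off,z=140):
    e=np.array([-np.sin(q),np.cos(q)]); t=np.array([np.cos(q),np.sin(q)])
    f=119*e-off*t; c,s=np.cos(PH),np.sin(PH)
    w=S0+np.array([c*f[0]-s*f[1],s*f[0]+c*f[1]]); return (*w,z,np.degrees(q+PH))
rows([tgt(q,22) for q in [.1,.06,.03,0,-.02,-.04]])
c=cam("side"); cv2.imwrite("pics/s1.png",cv2.resize(c[0]["color"][130:350,140:400],None,fx=2.5,fy=2.5,interpolation=cv2.INTER_CUBIC))
E
```

```text
t 5.15 p [609.4 110.2 141.1] head 9.4 F [-0.7  0.5  0.5] w 0.1
[[-0.005, 0.005, 0.006], 0.0]
[[0.019, 0.001, 0.005], 0.013]
[[0.037, -0.001, 0.005], 0.022]
[[0.055, -0.003, 0.005], 0.032]
[[0.067, -0.004, 0.005], 0.038]
[[0.079, -0.005, 0.005], 0.045]
```

View pics/s1.png

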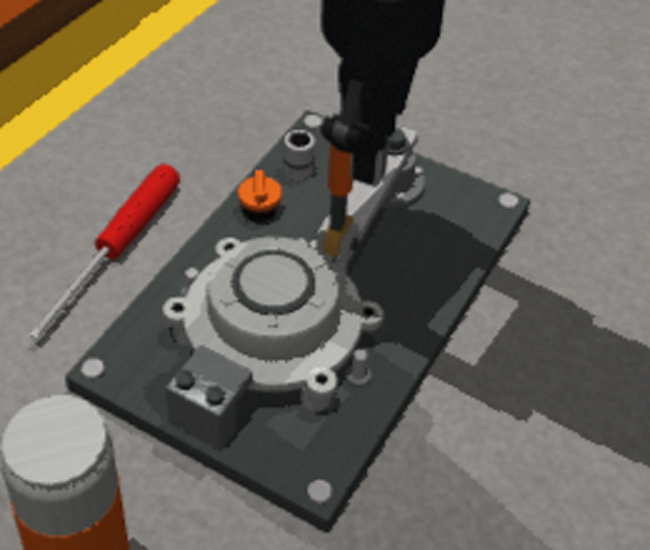

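The strap is nearly home, pointing at the cover's lug. The orange lever is still upright at (340,170), and the cap and socket are untouched. I'll close the last bit slowly.

step_arm(
  motion=[
    [[0.019,0,0.005],0.013],
    [[0.037,0,0.005],0.022],
    [[0.045,0,0.005],0.03],
    [[0.052,0,0.005],0.03],
  ],
)

```text
time_s: 5.7
eef_pos: [619.5, 111.8, 140.0]
ee_rot: [[0.998, 0.07, -0.005], [0.07, -0.998, 0.001], [-0.005, -0.002, -1.0]]
wrist_force: [-0.8, -0.4, 0.7]
gripper_width: -0.2
```

step_arm(
  motion=[
    [[0.007,0,0],0],
    [[0.013,0,0],0],
    [[0.013,0,0],0],
  ],
)

```text
time_s: 6.08
eef_pos: [622.2, 112.0, 139.9]
ee_rot: [[0.997, 0.071, -0.005], [0.071, -0.998, 0.001], [-0.005, -0.001, -1.0]]
wrist_force: [0.3, -0.9, 0.6]
gripper_width: 0.4
```

step_arm(
  motion=[
    [[0.005,0,0],0],
    [[0.01,0,0],0],
    [[0.01,0,0],0],
  ],
)

```text
time_s: 6.45
eef_pos: [622.8, 112.0, 139.9]
ee_rot: [[0.997, 0.071, -0.009], [0.071, -0.997, 0.001], [-0.009, -0.001, -1.0]]
wrist_force: [-9.6, -1.3, 4.3]
gripper_width: 0.2
```

step_arm(
  motion=[
    [[0.005,0,0],0],
    [[0.01,0,0],0],
    [[0.01,0,0],0],
  ],
)

```text
time_s: 6.82
eef_pos: [622.7, 112.1, 139.9]
ee_rot: [[0.997, 0.071, -0.014], [0.071, -0.997, 0.0], [-0.014, -0.001, -1.0]]
wrist_force: [-12.2, -2.4, 6.8]
gripper_width: -0.1
```

The stop is reached: 12 N with no further motion. Next I back off and move up and over to the cover side of the lever.

```bash
python3 - <<'E'
from h import *
rows([(590,112,140,None),(590,112,215,None),(597,160,215,None),(639,163,215,None),(639,163,163,None)])
E
```

```text
t 6.83 p [622.7 112.1 139.9] head 4.1 F [-12.2  -2.4   6.8] w -0.1
[[-0.163, -0.011, 0.002], 0.0]
[[-0.169, -0.012, -0.373], 0.0]
[[-0.117, -0.249, -0.374], 0.0]
[[0.094, -0.249, -0.377], 0.0]
[[0.098, -0.248, -0.117], 0.0]
```

step_arm(
  motion=[
    [[-0.08,-0.01,0],0],
    [[-0.16,-0.01,0],0],
    [[-0.16,-0.01,-0.2],0],
    [[-0.16,-0.01,-0.38],0],
    [[-0.16,-0.01,-0.38],0],
    [[-0.12,-0.15,-0.38],0],
    [[-0.12,-0.25,-0.38],0],
    [[0,-0.25,-0.38],0],
    [[0.095,-0.25,-0.38],0],
    [[0.095,-0.25,-0.38],0],
  ],
)

```text
time_s: 8.07
eef_pos: [639.4, 163.5, 214.3]
ee_rot: [[0.997, 0.071, -0.016], [0.071, -0.997, -0.0], [-0.016, -0.001, -1.0]]
wrist_force: [0.1, -0.6, -0.2]
gripper_width: 0.3
```

```bash
python3 - <<'E'
from h import *
rows([(639,163,163,None)])
c=cam("side"); cv2.imwrite("pics/s2.png",cv2.resize(c[0]["color"][130:350,140:400],None,fx=2.5,fy=2.5,interpolation=cv2.INTER_CUBIC))
E
```

```text
t 8.07 p [639.4 163.5 214.3] head 4.1 F [ 0.1 -0.6 -0.2] w 0.3
[[0.002, 0.003, 0.256], 0.0]
```

View pics/s2.png

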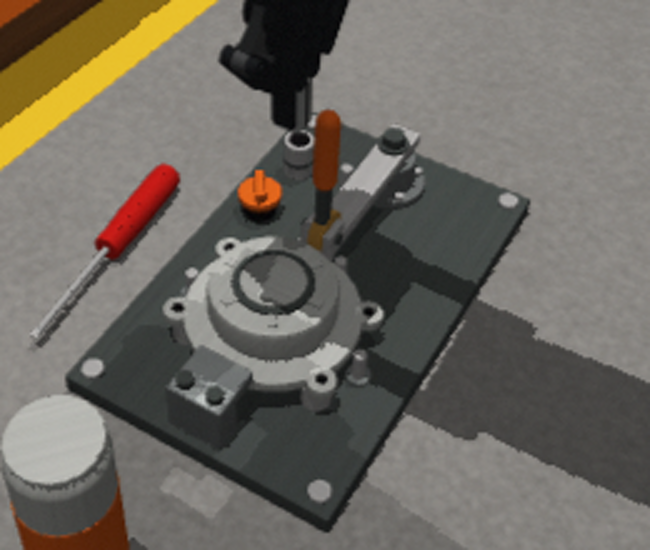

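The strap is home with the fork over the lug; the lever grip's top is at (326,116) and upright. I'll check the lever end and work out the lever arc.

```bash
python3 - <<'E'
from h import *
c=cam("side"); print(pt(c,270.4,177.5,183).round(1),pt(c,270.4,177.5).round(1))
u=np.array([np.sin(PH),-np.cos(PH)]); pin=S0-120*u; print("pin",pin)
def P(th,r=95):
    s=r*np.sin(th)-9*np.cos(th)-14.5; return (*(pin+s*u),68+r*np.cos(th)+9*np.sin(th),None)
R=np.array([[.997,.071,0],[.071,-.997,0],[0,0,-1]])
a=(639,163,163,None)
rows([a]); p=np.array(a[:3],float)
print("from start"); rows([P(-.12)]+[P(t) for t in np.arange(0,.73,.09)],R,p)
E
```

```text
[643.3 115.4 183. ] [641.8 117.9 185.6]
pin [642.12524181 115.05432387]
t 8.18 p [638.6 163.4 215.1] head 4.1 F [-0.2 -0.  -0.2] w -0.0
[[0.006, 0.003, 0.26], 0.0]
from start
t 8.18 p [638.6 163.4 215.1] head 4.1 F [-0.2 -0.  -0.2] w -0.0
[[-0.0, 0.066, 0.009], 0.0]
[[-0.001, 0.123, 0.0], 0.0]
[[-0.001, 0.166, -0.002], 0.0]
[[-0.001, 0.208, -0.0], 0.0]
[[-0.002, 0.251, 0.005], 0.0]
[[-0.002, 0.293, 0.015], 0.0]
[[-0.002, 0.334, 0.028], 0.0]
[[-0.002, 0.373, 0.044], 0.0]
[[-0.003, 0.411, 0.065], 0.0]
[[-0.003, 0.447, 0.088], 0.0]
```

step_arm(
  motion=[
    [[0,0,0.13],0],
    [[0,0,0.256],0],
    [[0,0,0.256],0],
  ],
)

```text
time_s: 8.55
eef_pos: [636.3, 163.4, 162.4]
ee_rot: [[0.997, 0.071, -0.02], [0.071, -0.997, -0.0], [-0.02, -0.001, -1.0]]
wrist_force: [-0.4, -0.4, -0.8]
gripper_width: -0.4
```

step_arm(
  motion=[
    [[0.02,0.066,0.005],0],
    [[0.02,0.123,0],0],
    [[0.02,0.166,0],0],
    [[0.02,0.208,0],0],
    [[0.02,0.25,0.005],0],
    [[0.02,0.293,0.015],0],
    [[0.02,0.334,0.028],0],
    [[0.02,0.373,0.044],0],
    [[0.02,0.41,0.065],0],
    [[0.02,0.447,0.088],0],
  ],
)

```text
time_s: 9.8
eef_pos: [646.4, 73.9, 144.4]
ee_rot: [[0.997, 0.071, -0.02], [0.071, -0.997, -0.001], [-0.02, -0.001, -1.0]]
wrist_force: [1.6, 1.8, 4.2]
gripper_width: 0.3
```

```bash
python3 - <<'E'
from h import *
u=np.array([np.sin(PH),-np.cos(PH)]); pin=S0-120*u
def P(th,r=95):
    s=r*np.sin(th)-9*np.cos(th)-14.5; return (*(pin+s*u),68+r*np.cos(th)+9*np.sin(th),None)
rows([P(t) for t in np.arange(.72,1.31,.08)]+[P(1.3),P(1.34)])
c=cam("side"); cv2.imwrite("pics/s3.png",cv2.resize(c[0]["color"][130:290,200:400],None,fx=3,fy=3,interpolation=cv2.INTER_CUBIC))
E
```

```text
t 9.8 p [646.4  73.9 144.4] head 4.1 F [1.6 1.8 4.2] w 0.3
[[-0.008, 0.0, -0.005], 0.0]
[[-0.008, 0.03, 0.019], 0.0]
[[-0.008, 0.058, 0.045], 0.0]
[[-0.007, 0.084, 0.073], 0.0]
[[-0.007, 0.108, 0.103], 0.0]
[[-0.006, 0.129, 0.134], 0.0]
[[-0.006, 0.147, 0.168], 0.0]
[[-0.005, 0.163, 0.202], 0.0]
[[-0.005, 0.167, 0.211], 0.0]
[[-0.005, 0.173, 0.229], 0.0]
```

View pics/s3.png

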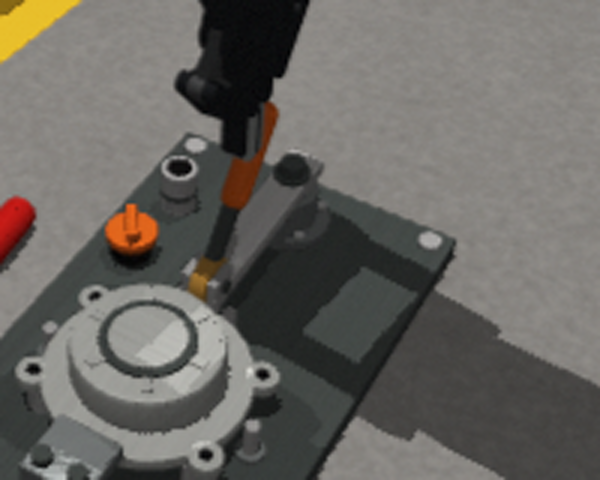

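The fingertip is behind the grip at (240,150). The lever has tilted toward the stud and the strap is still home, so I'll continue.

step_arm(
  motion=[
    [[-0.007,0.03,0.019],0],
    [[-0.007,0.058,0.045],0],
    [[-0.007,0.084,0.073],0],
    [[-0.007,0.108,0.103],0],
    [[-0.006,0.129,0.134],0],
    [[-0.006,0.129,0.134],0],
  ],
)

```text
time_s: 10.6
eef_pos: [646.8, 46.3, 116.9]
ee_rot: [[0.997, 0.07, -0.02], [0.07, -0.998, -0.002], [-0.02, 0.001, -1.0]]
wrist_force: [1.9, 0.4, 3.4]
gripper_width: 0.1
```

```bash
python3 - <<'E'
from h import *
u=np.array([np.sin(PH),-np.cos(PH)]); pin=S0-120*u
def P(th,r=95):
    s=r*np.sin(th)-9*np.cos(th)-14.5; return (*(pin+s*u),68+r*np.cos(th)+9*np.sin(th),None)
rows([P(t) for t in (1.12,1.16,1.2,1.24,1.28,1.3,1.34)])
c=cam("side"); cv2.imwrite("pics/s4.png",cv2.resize(c[0]["color"][130:290,200:400],None,fx=3,fy=3,interpolation=cv2.INTER_CUBIC))
E
```

```text
t 10.6 p [646.8  46.3 116.9] head 4.0 F [1.9 0.4 3.4] w 0.1
[[-0.001, -0.009, -0.003], 0.0]
[[-0.001, 0.0, 0.014], 0.0]
[[-0.001, 0.009, 0.031], 0.0]
[[-0.0, 0.017, 0.048], 0.0]
[[0.0, 0.025, 0.065], 0.0]
[[0.0, 0.028, 0.074], 0.0]
[[0.0, 0.035, 0.092], 0.0]
```

View pics/s4.png

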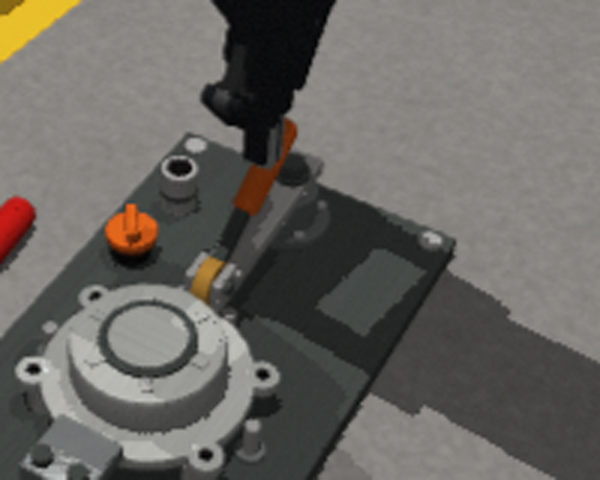

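The lever is lower, with its grip from (250,190) to (290,130) and the finger still on it. Now the final press, in small steps.

step_arm(
  motion=[
    [[0,0.005,0.014],0],
    [[0,0.01,0.031],0],
    [[0,0.017,0.048],0],
    [[0,0.025,0.065],0],
    [[0,0.028,0.074],0],
    [[0,0.028,0.074],0],
  ],
)

```text
time_s: 11.4
eef_pos: [647.3, 39.6, 103.0]
ee_rot: [[0.997, 0.07, -0.018], [0.07, -0.998, -0.004], [-0.018, 0.002, -1.0]]
wrist_force: [0.9, -2.8, 9.0]
gripper_width: -0.2
```

step_arm(
  motion=[
    [[0,0.003,0.01],0],
    [[0,0.005,0.02],0],
    [[0,0.005,0.02],0],
  ],
)

```text
time_s: 11.78
eef_pos: [647.5, 38.1, 99.5]
ee_rot: [[0.997, 0.07, -0.017], [0.069, -0.998, -0.004], [-0.017, 0.003, -1.0]]
wrist_force: [-0.2, -0.5, 8.8]
gripper_width: 0.2
```

step_arm(
  motion=[
    [[0,0.003,0.01],0],
    [[0,0.003,0.02],0],
    [[0,0.003,0.02],0],
  ],
)

```text
time_s: 12.15
eef_pos: [647.8, 37.7, 98.7]
ee_rot: [[0.997, 0.07, -0.014], [0.07, -0.998, -0.005], [-0.014, 0.004, -1.0]]
wrist_force: [-6.5, 3.0, 23.8]
gripper_width: 0.2
```

step_arm(
  motion=[
    [[0,0,0.01],0],
    [[0,0,0.02],0],
    [[0,0,0.02],0],
  ],
)

```text
time_s: 12.52
eef_pos: [647.9, 37.7, 98.6]
ee_rot: [[0.997, 0.07, -0.01], [0.07, -0.998, -0.005], [-0.011, 0.005, -1.0]]
wrist_force: [-8.6, 2.4, 28.2]
gripper_width: -0.2
```

step_arm(
  motion=[
    [[0,0,0.015],0],
    [[0,0,0.025],0],
    [[0,0,0.025],0],
  ],
)

```text
time_s: 12.9
eef_pos: [648.0, 37.7, 98.4]
ee_rot: [[0.997, 0.071, -0.007], [0.071, -0.997, -0.006], [-0.007, 0.006, -1.0]]
wrist_force: [-11.1, 3.4, 34.9]
gripper_width: -0.2
```

step_arm(
  motion=[
    [[0,0,-0.05],0],
    [[0,0,-0.2],0],
    [[0,0,-0.4],0],
    [[0,0,-0.6],0],
    [[-0.3,0,-0.7],0],
    [[-0.6,0,-0.7],0],
    [[-0.9,0,-0.7],0],
    [[-0.9,0,-0.7],0],
  ],
)

```text
time_s: 13.9
eef_pos: [465.2, 26.0, 239.2]
ee_rot: [[0.997, 0.07, -0.011], [0.07, -0.998, -0.006], [-0.011, 0.005, -1.0]]
wrist_force: [1.2, 0.6, 0.8]
gripper_width: 0.2
```

```bash
python3 - <<'E'
from h import *
c=cam("side"); a=cv2.resize(c[0]["color"][130:330,160:400],None,fx=3,fy=3,interpolation=cv2.INTER_CUBIC); cv2.imwrite("pics/s5.png",a)
c=cam("top"); cv2.imwrite("pics/t5.png",cv2.resize(c[0]["color"][140:300,150:380],None,fx=3,fy=3,interpolation=cv2.INTER_CUBIC))
import pickle
pickle.dump(c,open("t5.pkl","wb"))
E
```

```text
(no output)
```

View pics/s5.png

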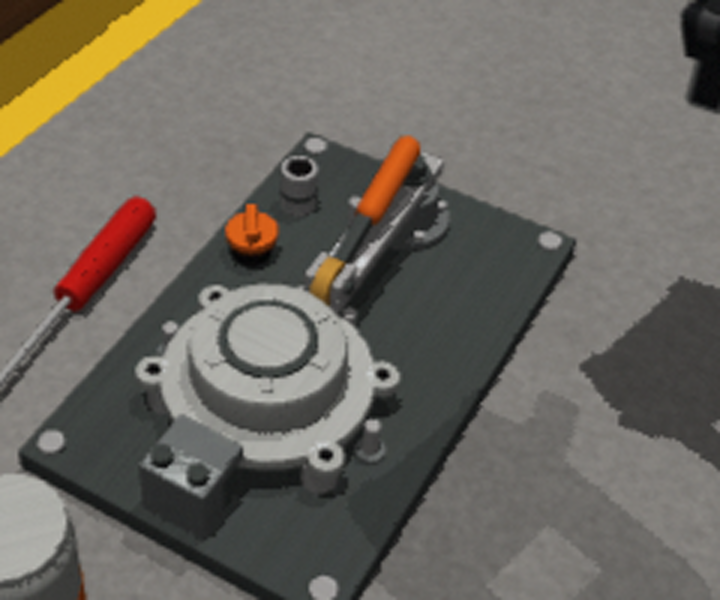

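View pics/t5.png

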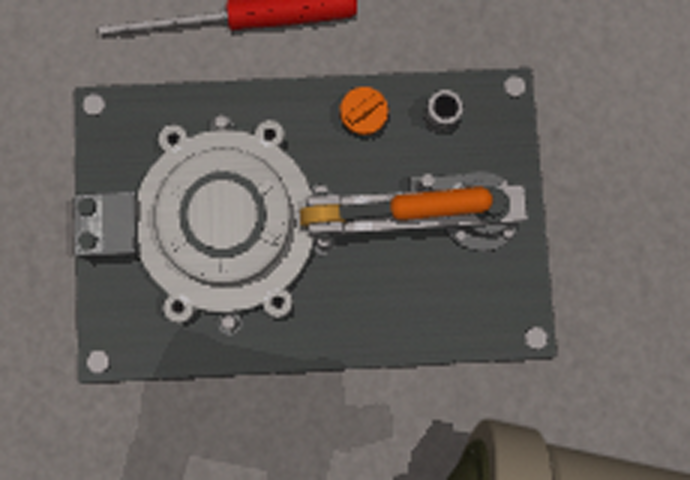

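Both views show the strap over the lug beside the stop pin, the lever lying along the strap, and the cover, cap and socket unmoved. I'll check the lever's slope and the strap angle numerically.

```bash
python3 - <<'E'
from h import *
import pickle
c=pickle.load(open("t5.pkl","rb"))
d,f,R,t=c; v,u=np.mgrid[:384,:512]; Z=d["depth"]; W=(np.stack([(u-d["cx"])/f*Z,(v-d["cy"])/f*Z,Z],-1)-t)@R
b,g,r=[d["color"][...,i].astype(int) for i in range(3)]
m=(r>110)&(g<r*.6)&(b<r*.35)&(W[...,2]>70)&(W[...,2]<130)&(abs(W[...,0]-645)<25)&(W[...,1]<85)
Q=W[m]; k=np.polyfit(Q[:,1],Q[:,2],1); print(len(Q),"slope deg",np.degrees(np.arctan(k[0])),"z",Q[:,2].min(),Q[:,2].max())
e=np.polyfit(Q[:,1],Q[:,0],1); print("grip axis dx/dy",e[0],"(home -0.064)"," x at y=50",np.polyval(e,50), "home",S0[0]-.064*(50-S0[1]))
print("cover",pt(c,150+222/3,140+214/3,81).round(1),"socket",pt(c,150+445/3,140+107/3,54).round(1),"cap",pt(c,150+364/3,140+111/3,51).round(1))
E
```

```text
261 slope deg -14.562086866044496 z 85.0685560455596 106.66824217243457
grip axis dx/dy -0.08042793742399443 (home -0.064)  x at y=50 644.6468316518672 home 646.2991999999999
cover [637.  182.8  81. ] socket [721.3  24.1  54. ] cap [717.8  83.1  51. ]
```

```bash
python3 -c "
from bench import arm
print(arm.close_job())"
```

```text
the job is handed in; nothing more can be done
None
```

The cover is clamped and the job is handed in, at about 14 s of the 48 s allowed. I swung the strap home by pushing sideways on the upright lever with shut fingers. I then pushed the lever over and down to its stop and moved the arm clear.

- **Strap:** it stopped moving under a 12 N push, at the expected place beside the stop pin. Its direction in the image is about 0.016 rad off the home line, which is within measurement error.
- **Lever:** it stopped moving while the force rose from 9 to 35 N. Its slope afterwards measured 14.6° above level, against 15° when fully down.
- **Cover and loose items:** the cover centre measured the same before and after, and the socket and filler cap were within 1 mm. I checked the screwdriver and spray can only by eye, and they look unmoved.

No check failed or disagreed. I did not measure the cam's clamping force directly.

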